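# Demagnetise a tray of bolts

### The job

Pick up the open tray of loose bolts by its wooden bar, carry it level so that no bolt falls out, and set it down gently on the plate of the bench demagnetiser, flat inside the low lip. Let go of it, and then slide the demagnetiser's switch fully across to the end marked with the raised dot. Do not spill or tip the tray, and leave the other things on the bench where they are.

Things in the scene. Friction and masses are not known exactly. Their poses are not given: they have to be found in the camera images.
- tray: Open aluminium tray, 130 (its x) x 84 (its y) mm, walls 24 mm high and 2.5 mm thick, 0.2 to 0.4 kg, with a fixed straight wooden carrying bar over its middle on two end straps. Origin: centre of its underside; z up. The tray is the same either way round. Fingers open astride the bar clear the walls and the bolts below it.
- tray_bar (a point): Middle of the tray's carrying bar, the place to grip: the bar runs along the tray's x, is 132 mm long, 12 mm thick (along the tray's y) and 16 mm high, its centre 75 mm and its top 83 mm above the tray's underside; open space below it down to the bolts (25 mm at most above the underside).
- bolt_a: Loose steel M12 hex bolt, 46 mm long, head 22 mm across, 60 g, lying in the tray. Origin: centre of the outer face of its head; its z runs along the shank to the tip.
- bolt_b: A second loose bolt like bolt_a, lying in the tray.
- bolt_c: Loose steel M12 hex bolt with a nut on it, 60 mm long, head 25 mm across, 60 g, lying in the tray. Origin and axes as bolt_a.
- demag: Bench demagnetiser, fixed: a low grey housing 182 (its x) x 192 (its y) mm with its flat top 40 mm above the bench. Origin: at bench height under the centre of its work plate; x points away from the robot's side at yaw 0, z up. The housing spans x -91..91 and y -136..56 mm. The plate lies on the +y side, and the console with the switch on the -y side.
- plate (a point): Centre of the steel work plate, on its surface, 40 mm above the bench; axes as the demagnetiser's. Round it runs a lip 4 mm thick and 6 mm high, inside size 146 (x) x 100 (y) mm, so the tray (130 x 84, long side along x) goes in with 8 mm to spare on each side.
- switch (a joint): Slide switch in the console: 0 m = off, at the end of its slot nearer the robot (where it starts), 0.012 m = on, at the end with the raised dot (the demagnetiser's +x). A sprung detent with its crest halfway (0.006 m) holds it at either end; it takes about 4 N to push it across, and there is a firm stop at each end.
- switch_ridge (a point): Top centre of the switch's thumb ridge, which moves with the switch along the demagnetiser's x. The ridge is 4 mm thick (x), 18 mm wide (y) and stands 6.5 mm above the console's flat top (which is 40 mm above the bench); it lies at y = -95 mm of the demagnetiser, x from -6 (off) to +6 mm (on). The console is clear for 60 mm on the robot's side of the ridge.
- tin_1: Small lidded round tin, 68 mm across, 42 mm high, a bystander standing behind the work. Origin: centre of its underside.
- pliers: Pliers lying on the bench, 165 x 47 x 14 mm, a bystander. Origin: under their middle.
- marker: Black paint marker lying on the bench, 128 mm long, 17 mm thick, a bystander. Origin: under its middle.

How it is judged (in metres and radians):
On the way, in this order (a step that is already met when the one before it is completed fails the run):
1. the tray is lifted clear of the bench with all three bolts in it, the switch still off (height (world z) of tray above 0.05 m and value of joint switch below 0.003 m and x of bolt_a in the frame of tray between -0.065 and 0.065 m and y of bolt_a in the frame of tray between -0.042 and 0.042 m and z of bolt_a in the frame of tray between -0.002 and 0.04 m and x of bolt_b in the frame of tray between -0.065 and 0.065 m and y of bolt_b in the frame of tray between -0.042 and 0.042 m and z of bolt_b in the frame of tray between -0.002 and 0.04 m and x of bolt_c in the frame of tray between -0.065 and 0.065 m and y of bolt_c in the frame of tray between -0.042 and 0.042 m and z of bolt_c in the frame of tray between -0.002 and 0.04 m), for 0.1 s.
2. the tray stands flat on the plate inside the lip, let go and at rest, with the bolts in it and the switch still off (x of tray in the frame of plate between -0.012 and 0.012 m and y of tray in the frame of plate between -0.012 and 0.012 m and z of tray in the frame of plate between -0.003 and 0.003 m and angle between tray's own z axis and vertical below 0.05 rad and linear speed of tray below 0.02 m/s and contact force between the fingers and tray below 0.05 N and x of bolt_a in the frame of tray between -0.065 and 0.065 m and y of bolt_a in the frame of tray between -0.042 and 0.042 m and z of bolt_a in the frame of tray between -0.002 and 0.04 m and x of bolt_b in the frame of tray between -0.065 and 0.065 m and y of bolt_b in the frame of tray between -0.042 and 0.042 m and z of bolt_b in the frame of tray between -0.002 and 0.04 m and x of bolt_c in the frame of tray between -0.065 and 0.065 m and y of bolt_c in the frame of tray between -0.042 and 0.042 m and z of bolt_c in the frame of tray between -0.002 and 0.04 m and value of joint switch below 0.003 m), for 0.2 s.
At the end, for the whole second after the job is handed in: The tray stands flat (within 3 degrees, underside within 3 mm of the plate) inside the lip, its centre within 12 mm of the plate's centre in each direction, at rest and let go; all three bolts lie in it; the switch is at its dotted end (at least 10.5 of its 12 mm) (x of tray in the frame of plate between -0.012 and 0.012 m and y of tray in the frame of plate between -0.012 and 0.012 m and z of tray in the frame of plate between -0.003 and 0.003 m and angle between tray's own z axis and vertical below 0.05 rad and linear speed of tray below 0.02 m/s and x of bolt_a in the frame of tray between -0.065 and 0.065 m and y of bolt_a in the frame of tray between -0.042 and 0.042 m and z of bolt_a in the frame of tray between -0.002 and 0.04 m and x of bolt_b in the frame of tray between -0.065 and 0.065 m and y of bolt_b in the frame of tray between -0.042 and 0.042 m and z of bolt_b in the frame of tray between -0.002 and 0.04 m and x of bolt_c in the frame of tray between -0.065 and 0.065 m and y of bolt_c in the frame of tray between -0.042 and 0.042 m and z of bolt_c in the frame of tray between -0.002 and 0.04 m and value of joint switch above 0.0105 m and linear speed of each of bolt_a, bolt_b, bolt_c below 0.05 m/s); the robot touches nothing.
It fails at once if a bolt falls out of the tray (not (x of bolt_a in the frame of tray between -0.065 and 0.065 m and y of bolt_a in the frame of tray between -0.042 and 0.042 m and z of bolt_a in the frame of tray between -0.002 and 0.04 m and x of bolt_b in the frame of tray between -0.065 and 0.065 m and y of bolt_b in the frame of tray between -0.042 and 0.042 m and z of bolt_b in the frame of tray between -0.002 and 0.04 m and x of bolt_c in the frame of tray between -0.065 and 0.065 m and y of bolt_c in the frame of tray between -0.042 and 0.042 m and z of bolt_c in the frame of tray between -0.002 and 0.04 m)).
It fails at once if the tray is tipped by more than 20 degrees (angle between tray's own z axis and vertical above 0.35 rad).
It fails at once if the tray is dropped or slammed onto the plate (faster than 0.4 m/s within 20 mm above it) (x of tray in the frame of plate between -0.07 and 0.07 m and y of tray in the frame of plate between -0.05 and 0.05 m and z of tray in the frame of plate below 0.02 m and linear speed of tray above 0.4 m/s).
It fails at once if the tin, pliers or marker is moved by more than 30 mm (distance of any of tin_1, pliers, marker from where it was at the start of the episode above 0.03 m).
It also fails if it takes over 51 s, if anything falls off the work surface, if the arm or the gripper's body presses on something with over 40 N, if the wrist force passes 120 N, or if a joint passes its speed limit or range.

### The arm

A 6-joint arm with a two-finger parallel gripper is mounted at the origin on the work surface; the furniture and walls round the work are solid. World frame = base frame: x ahead of the robot, y to its left, z up, the work surface at z = 0. Lengths are in mm, angles in degrees, forces in N, time in s.
With the tool pointing down it reaches from about 300 to 850 mm from the base axis. Payload 4.2 kg.
Tool frame: the origin (TCP) lies between the finger pads; the fingertips stand ahead of it and the grasp point (between the pads) lies 8 mm behind it (env.tip_reach is the x of the fingertips in the tool frame, in mm); x points along the fingers, y is the direction in which the jaws open and shut, and the axes are right-handed (so a half turn about x gives the same grasp; the last joint's range is limited). The gripper opens to 91 mm and grips with 3 to 60 N. Pads are 32 mm wide; open, the fingers measure 118 mm over their backs; the gripper's body (76 mm by 178 mm) begins 60 mm behind the grasp point.
Start: joints at [-68.239, 18.312, 89.639, -0, 72.044, -1.146], TCP at [223.814, -529.669, 224.976] pointing down, gripper open.
Joint ranges: [-177.97, 177.97], [-48.28, 115.42], [12.27, 149.76], [-77.06, 257.06], [2.81, 150.46], [-146.56, 146.56]. Speed limits (degrees/s): [147.25, 147.25, 180, 180, 180, 180].

### API

Orientations are given as [roll, pitch, yaw] about the fixed x, y, z axes, in that order (R = Rz(yaw) Ry(pitch) Rx(roll)).
In Python, from workcell import env, cams gives the robot as it stands.
- The arm moves only by the tool arm_command, never from a script. Its argument "deltas" is a list of rows, each a list of 3 entries, a list of its own where there are three numbers: the opening, from 0 (shut) to 1 (fully open), then the shift along the world's x, y, z in mm, then the turn about the world's z in rad. A call has 1 to 20 rows; each row is the pose to reach, as a shift and turn from the pose commanded when the call began; what a row does not reach only later rows make up. A row lasts 1/10 s, in which the tool goes at most 50 mm and 8.59 degrees, less where a joint would pass 70% of its speed; a pose out of reach is approached as far as the arm can. A call with a gripper value outside its range is refused whole. The fingers move at their own pace and stop on an object; "grip_force" is the grip in N (left out, the last holds). Time passes only in rows, so rows that repeat a pose let the fingers close. It gives the time, the measured TCP pose, the force and the opening at its end, in the units of the state.
- env.state(): the state, without advancing time (a new reading comes with each control period).
- cams.grab_frame(name): name is "side" or "top" or "wrist"; returns a dict with "img" (400x640x3 uint8, red, green, blue), "K" (3x3 intrinsics, pixels), "rvec" (rotation vector, rad) and "tvec" (3), from world to camera coordinates, as OpenCV has them. Camera axes: x right, y down, z forward; pixel columns grow to the right and rows downward; lengths in mm; the calibration is good to about 2 mm. A picture is of the moment at which its call begins. There is no depth.
- env.job_done(): hands the job in, once; it reports no verdict.
Trained networks look in a picture, given as the dict that the camera call returned (one of the last four; its "shot" number tells which), for a name from the list of things; names that differ only in an ending like _2 or _b are one class to them, and where a whole thing is asked for, a point or a joint stands for the part that bears it (a point fixed in the world has none). Each returns a list of dicts, best first, with "conf" (0 to 1); they miss things now and then, are a little off and sometimes report something else, mostly with a low value. They report only what shows in the picture. A call takes as long as a camera call.
- cams.silhouettes(picture, name): "region" (400x640 bool, what is visible of it) and "centre" ([column, row] in pixels, amid what is visible of it).
The state is a dict: "time_s": time; "qpos": joint angles; "qvel": joint speeds; "effort": joint torques, N m; "ee_pos": TCP position; "ee_rot": TCP orientation; "force": force on the tool from outside, world axes, zero at the start; "torque": the same for the moment, N m; "gripper_width": finger opening in mm.
Only numpy, scipy, OpenCV 4.12 (cv2) and the standard library are available. Lean on these libraries where they do the work, as an engineer would, in place of code of your own. Each camera call takes 0.05 s, during which the arm holds its last target.

## Working session

There is one attempt and no reset: what is moved stays moved. The work goes in short steps, Python scripts to look and compute and a tool call to move; the robot and the scene stay as the last step left them, time stands still between calls to the robot, and variables do not carry over. Pictures are saved under pics/ and viewed, and the job is handed in when it is done.

Besides the shell and the picture viewer there is one more tool, called as name(argument=value, ...) on one line, values as JSON. arm_command: Moves the arm, as the interface text tells. Its arguments: {"type":"object","properties":{"deltas":{"type":"array","items":{"type":"array"}},"grip_force":{"type":"number"}},"required":["deltas"]}

```bash
mkdir -p pics; ls; cat > h.py <<'E'
import numpy as np,cv2,json
from workcell import env,cams
def save(n,p): cv2.imwrite('pics/'+n+'.png',p['img'][:,:,::-1])
def ray(p,uv):
    R,_=cv2.Rodrigues(np.array(p['rvec'],float)); t=np.array(p['tvec'],float).ravel()
    d=R.T@np.linalg.inv(np.array(p['K']))@np.array([uv[0],uv[1],1.]); return -R.T@t,d
def atz(p,uv,z):
    c,d=ray(p,uv); return (c+d*(z-c[2])/d[2])
def proj(p,X):
    return cv2.projectPoints(np.array(X,float).reshape(-1,3),np.array(p['rvec'],float),np.array(p['tvec'],float),np.array(p['K'],float),None)[0].reshape(-1,2)
E
python3 - <<'E'
from h import *
print(env.state(), env.tip_reach)
for n in ['side','top','wrist']:
    p=cams.grab_frame(n); save(n+'0',p)
    print(n,ray(p,(320,200)))
    for k in ['tray','demag','switch_ridge','tin_1','pliers','marker']:
        for s in cams.silhouettes(p,k)[:2]:
            r=s['region']; ys,xs=np.nonzero(r)
            print(k,round(s['conf'],2),s['centre'],len(xs),xs.min(),xs.max(),ys.min(),ys.max())
E
```

```text
pics
{'time_s': 0.0, 'qpos': array([-6.82389787e+01,  1.83493431e+01,  8.97061383e+01, -9.14268429e-04,
        7.20423598e+01, -1.14621492e+00]), 'qvel': array([-0.00757486, -0.02431436, -0.14031369,  0.03034081,  0.09096969,
       -0.07853282]), 'effort': array([ 2.61010347e-03, -4.12454796e+01, -2.31969935e+01,  7.28712184e-02,
        4.56349505e-02, -1.35805603e-04]), 'ee_pos': array([ 223.62869436, -529.2105475 ,  224.14510361]), 'ee_rot': array([-90.63719711,  89.90215497, 112.27032176]), 'force': array([-0.08652102, -0.94025261, -1.13072116]), 'torque': array([-0.04611146, -0.0371678 , -0.01991414]), 'gripper_width': 91.23034427145417} 11.0
side (array([-549.26770731,  552.74627462,  700.55986896]), array([ 0.75706573, -0.50792538, -0.41175896]))
tray 0.86 [257.4, 261.0] 1079 240 274 225 277
tray 0.16 [319.9, 224.9] 854 299 333 208 247
demag 0.74 [321.3, 222.5] 877 300 334 207 246
tin_1 0.79 [263.3, 220.6] 363 249 271 213 234
top (array([ 477.93501611, -180.17195135, 1014.27715128]), array([ 0.08861044, -0.00633622, -0.99605566]))
tray 0.98 [220.2, 223.8] 1502 197 251 197 255
demag 0.92 [342.3, 218.8] 5580 299 378 151 259
tin_1 0.98 [260.4, 163.8] 580 250 277 148 175
pliers 0.96 [427.9, 189.8] 490 396 444 164 210
pliers 0.42 [227.1, 241.3] 155 218 232 229 251
marker 0.8 [413.0, 159.2] 271 402 431 138 178
wrist (array([ 285.9761341 , -503.65871955,  384.07462518]), array([-0.20211654, -0.09272332, -0.97515209]))
```

```bash
python3 - <<'E'
import cv2,numpy as np
a=cv2.imread('pics/top0.png')[130:290,170:470]
cv2.imwrite('pics/top0c.png',cv2.resize(a,(800,427),interpolation=cv2.INTER_CUBIC))
a=cv2.imread('pics/side0.png')[190:300,220:360]
cv2.imwrite('pics/side0c.png',cv2.resize(a,(760,597),interpolation=cv2.INTER_CUBIC))
E
```

```text
(no output)
```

View pics/top0c.png

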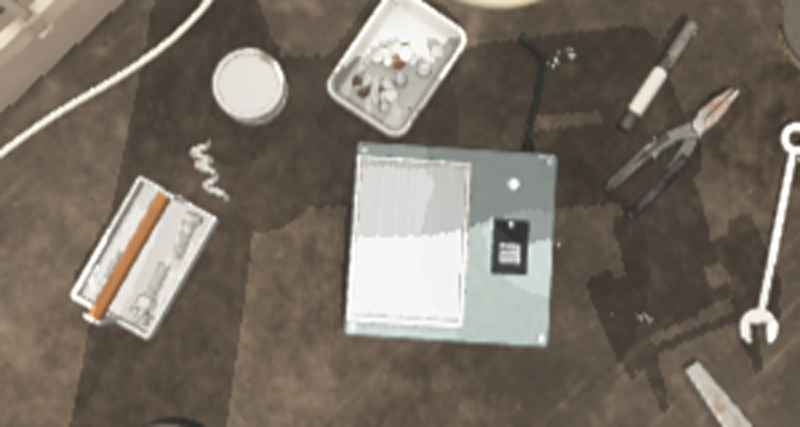

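View pics/side0c.png

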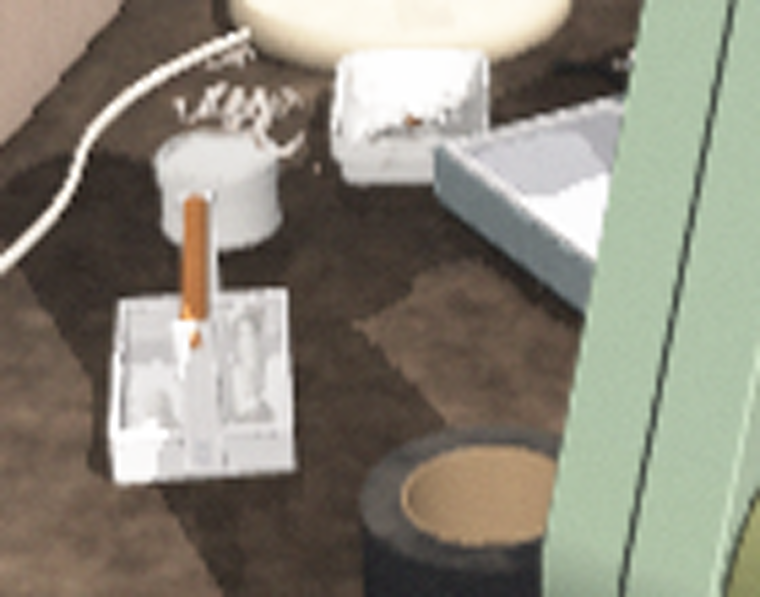

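View pics/top0.png

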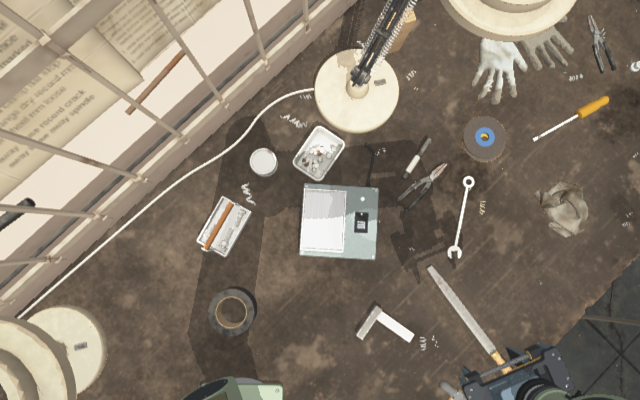

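View pics/wrist0.png

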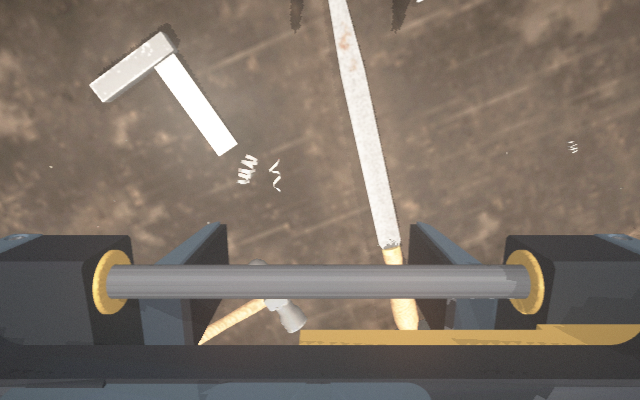

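The top picture shows the tray at about (220,224), with its orange bar running from (204,248) to (231,205). The demagnetiser is at (339,221), with the plate on its left side and the switch at (361,222). A lamp base stands at (357,90).

```bash
cat >> h.py <<'E'
def orange(p,box=None):
    h=cv2.cvtColor(p['img'],cv2.COLOR_RGB2HSV)
    m=((h[...,0]>5)&(h[...,0]<18)&(h[...,1]>130)&(h[...,2]>100)).astype(np.uint8)
    if box is not None:
        k=np.zeros_like(m);k[box[1]:box[3],box[0]:box[2]]=1;m*=k
    n,l,s,c=cv2.connectedComponentsWithStats(m)
    i=1+np.argmax(s[1:,4]); return l==i
def rectz(p,m,z):
    ys,xs=np.nonzero(m); P=np.array([atz(p,(x,y),z)[:2] for x,y in zip(xs,ys)],np.float32)
    return cv2.minAreaRect(P)
E
python3 - <<'E'
from h import *
p=cams.grab_frame('top')
m=orange(p,(190,190,260,265)); print(m.sum(),rectz(p,m,83),rectz(p,m,75))
for k,z in [('tray',24),('demag',40),('tin_1',42),('pliers',10),('marker',10)]:
    for s in cams.silhouettes(p,k)[:1]:
        print(k,s['conf'],rectz(p,s['region'],z))
# corners of demag in full pic
for uv in [(304.5,184),(378,187.5),(375,259),(300,255)]: print(atz(p,uv,40))
print('switch',atz(p,(361,222),46), 'lampbase',atz(p,(357,130),20))
E
```

```text
210 ((494.9402160644531, 56.55044174194336), (10.33035659790039, 121.80001068115234), 61.65589141845703) ((495.08624267578125, 58.583953857421875), (10.419108390808105, 122.8463134765625), 61.65589141845703)
tray 0.66 ((490.8760681152344, 58.44269561767578), (91.4421615600586, 141.696044921875), 61.379600524902344)
demag 0.62 ((569.2550048828125, -238.2872772216797), (193.63388061523438, 292.8526306152344), 87.42646026611328)
tin_1 0.8 ((659.2755126953125, -40.99724197387695), (72.64228820800781, 62.73062515258789), 46.072139739990234)
pliers 0.85 ((613.5712280273438, -452.3533935546875), (47.58747863769531, 163.74752807617188), 45.383174896240234)
marker 0.87 ((683.58056640625, -436.43792724609375), (21.699254989624023, 131.19720458984375), 55.42622756958008)
[ 604.53616739 -146.49279943   40.        ]
[ 598.9623807  -332.70417969   40.        ]
[ 419.41194541 -325.91170065   40.        ]
[ 426.32760814 -138.91290752   40.        ]
switch [ 510.74285828 -289.59509461   46.        ] lampbase [ 751.95170153 -280.20653818   20.        ]
```

```bash
python3 - <<'E'
from h import *
from scipy.spatial.transform import Rotation as Ro
s=env.state(); R=Ro.from_euler('xyz',s['ee_rot'],degrees=True).as_matrix(); print(R.round(3), s['time_s'], np.degrees(np.arctan2(R[1,1],R[0,1])))
E
```

```text
[[ 0.     0.389 -0.921]
 [-0.    -0.921 -0.389]
 [-1.     0.     0.   ]] 1.35 -67.09460715156791
```

arm_command(deltas=[[1,[30,65,0],-0.1],[1,[60,130,0],-0.2],[1,[90,195,0],-0.3],[1,[120,260,0],-0.4],[1,[150,325,0],-0.5],[1,[180,390,5],-0.6],[1,[210,455,10],-0.7],[1,[240,520,15],-0.8],[1,[271,587,15],-0.894],[1,[271,587,15],-0.894],[1,[271,587,15],-0.894],[1,[271,587,15],-0.894],[1,[271,587,15],-0.894],[1,[271,587,15],-0.894],[1,[271,587,15],-0.894],[1,[271,587,15],-0.894],[1,[271,587,15],-0.894],[1,[271,587,15],-0.894]])

```text
time_s: 3.15
ee_pos: [494.5, 56.2, 240.1]
ee_rot: [149.4, 90.0, -59.0]
force: [-0.2, 0.1, -0.6]
gripper_width: 91.4
```

```bash
python3 - <<'E'
from h import *
s=env.state(); print(s)
p=cams.grab_frame('wrist'); save('w1',p)
t=cams.grab_frame('top'); save('t1',t)
for z in (75,83):
  m=orange(p); print(m.sum(),rectz(p,m,z))
E
```

```text
{'time_s': 3.15, 'qpos': array([ 5.16375769e+00,  1.07446794e+01,  9.78596474e+01, -1.07225568e-02,
        7.13907520e+01,  1.23597019e+02]), 'qvel': array([ 0.1831862 ,  0.0436728 , -0.1763464 , -0.08050407, -0.10416801,
        0.04112494]), 'effort': array([ 1.30501175e-01, -3.38374114e+01, -2.32145566e+01, -5.97500126e-03,
       -8.41848319e-02, -1.69584673e-03]), 'ee_pos': array([494.47957078,  56.17485795, 240.14336535]), 'ee_rot': array([149.43497793,  89.988709  , -58.9948621 ]), 'force': array([-0.16809482,  0.12280975, -0.62031087]), 'torque': array([0.04480143, 0.0099729 , 0.01086329]), 'gripper_width': 91.37122594014643}
167 ((446.5103759765625, 81.13853454589844), (8.70793342590332, 19.381071090698242), 61.59880065917969)
167 ((449.15826416015625, 79.73028564453125), (8.493073463439941, 18.90287208557129), 61.5994758605957)
```

View pics/w1.png

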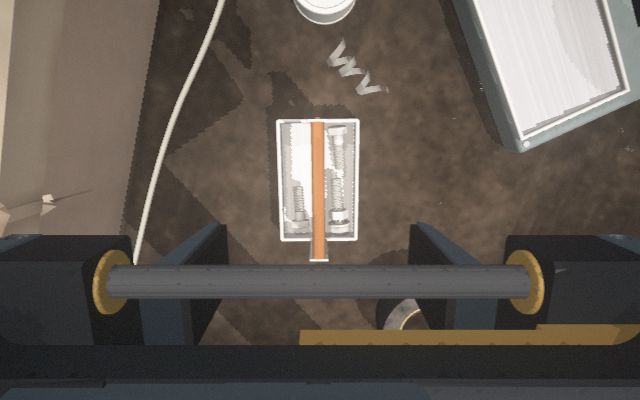

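View pics/t1.png

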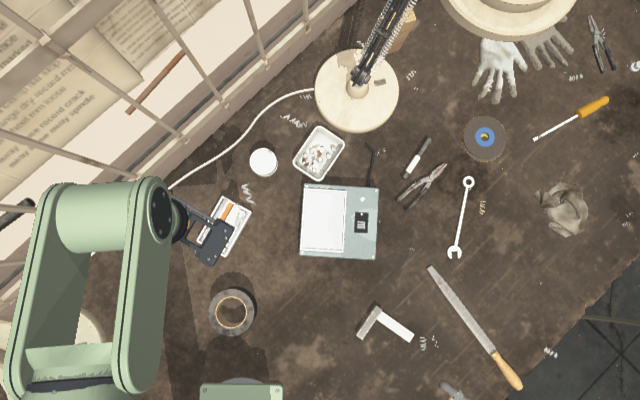

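The wrist picture shows the bar almost vertical at column 318, rows 121–260, with three bolts lying in the tray. I'll measure the bar here, and also take a first estimate of the plate corners that are visible.

```bash
python3 - <<'E'
from h import *
p=cams.grab_frame('wrist')
m=orange(p,(290,110,350,268)); ys,xs=np.nonzero(m); print(m.sum(),xs.min(),xs.max(),ys.min(),ys.max())
for z in (75,83): print(z,rectz(p,m,z))
# centre line at top
for r in (130,180,230,255):
    c=xs[ys==r]; print(r,c.min(),c.max(),atz(p,((c.min()+c.max())/2,r),83).round(1))
# tray rim corners z=24
for uv in [(277,120.5),(358,120),(357,240),(281,240)]: print(atz(p,uv,24).round(1))
E
```

```text
209 314 324 231 258
75 ((449.9601745605469, 79.1042251586914), (9.675575256347656, 27.386674880981445), 61.625404357910156)
83 ((452.5264892578125, 77.75371551513672), (9.436849594116211, 26.710914611816406), 61.625030517578125)Traceback (most recent call last):
  File "<stdin>", line 7, in <module>
    return umr_minimum(a, axis, None, out, keepdims, initial, where)
ValueError: zero-size array to reduction operation minimum which has no identity
```

```bash
python3 - <<'E'
from h import *
p=cams.grab_frame('wrist')
im=p['img'].astype(int); m=(im[...,0]-im[...,2]>60); k=np.zeros_like(m);k[115:268,300:340]=1; m&=k
n,l,s,c=cv2.connectedComponentsWithStats(m.astype(np.uint8)); i=1+np.argmax(s[1:,4]); m=l==i
ys,xs=np.nonzero(m); print(m.sum(),xs.min(),xs.max(),ys.min(),ys.max())
for z in (75,83): print(z,rectz(p,m,z))
for r in (130,180,230,255):
    c=xs[ys==r]; print(r,c.min() if len(c) else 0,c.max()if len(c) else 0,atz(p,(c.mean(),r),83).round(1))
for uv in [(277,120.5),(358,120),(357,240),(281,240)]: print(atz(p,uv,24).round(1))
E
```

```text
1682 312 325 122 258
75 ((494.5733642578125, 55.73963165283203), (11.532857894897461, 128.24685668945312), 62.19917678833008)
83 ((496.04071044921875, 54.9700927734375), (11.248282432556152, 125.08234405517578), 62.19919204711914)
130 312 324 [545.4  28.9  83. ]
180 313 324 [506.6  49.3  83. ]
230 313 324 [465.4  71.5  83. ]
255 314 324 [443.5  82.8  83. ]
[571.9  62.1  24. ]
[533.1 -10.9  24. ]
[418.5  48.3  24. ]
[458.4 122.3  24. ]
```

arm_command(deltas=[[1,[1,-1,-40],0.007],[1,[1,-1,-80],0.007],[1,[1,-1,-120],0.007],[1,[1,-1,-150],0.007],[1,[1,-1,-165],0.007],[1,[1,-1,-173],0.007],[1,[1,-1,-173],0.007],[1,[1,-1,-173],0.007],[0,[1,-1,-173],0.007],[0,[1,-1,-173],0.007],[0,[1,-1,-173],0.007],[0,[1,-1,-173],0.007],[0,[1,-1,-173],0.007],[0,[1,-1,-173],0.007],[0,[1,-1,-173],0.007],[0,[1,-1,-173],0.007],[0,[1,-1,-173],0.007],[0,[1,-1,-173],0.007]], grip_force=45)

```text
time_s: 5.15
ee_pos: [495.8, 56.4, 67.0]
ee_rot: [87.9, 90.0, -120.0]
force: [-0.0, -0.2, -1.3]
gripper_width: 14.0
```

```bash
python3 - <<'E'
from h import *
s=env.state(); print(s['ee_pos'],s['gripper_width'],s['force'],s['qpos'])
p=cams.grab_frame('wrist'); save('w2',p)
E
```

```text
[495.8219016   56.35308664  66.97343306] 14.002604284759455 [-9.01603969e-04 -1.65533780e-01 -1.25498993e+00] [ 5.16639701e+00  2.07988195e+01  1.12017392e+02 -5.74266010e-03
  4.71867611e+01  1.23083789e+02]
```

View pics/w2.png

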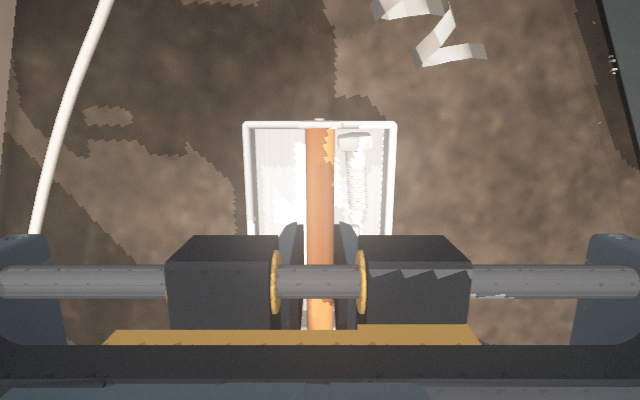

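The bar (column 319) sits between the pads. The opening reads 14 mm, so I'll give the fingers a moment longer.

arm_command(deltas=[[0,[0,0,0],0],[0,[0,0,0],0],[0,[0,0,0],0]])

```text
time_s: 5.5
ee_pos: [495.5, 56.1, 66.8]
ee_rot: [60.6, 89.9, -147.3]
force: [-0.3, -2.7, 0.2]
gripper_width: 11.9
```

arm_command(deltas=[[0,[0,0,4],0],[0,[0,0,10],0],[0,[0,0,18],0],[0,[0,0,28],0],[0,[0,0,38],0],[0,[0,0,48],0],[0,[0,0,58],0],[0,[0,0,68],0],[0,[0,0,76],0],[0,[0,0,82],0],[0,[0,0,85],0],[0,[0,0,85],0]])

```text
time_s: 6.7
ee_pos: [496.0, 56.3, 152.3]
ee_rot: [-154.9, 90.0, -2.8]
force: [0.5, 0.0, -5.7]
gripper_width: 11.7
```

```bash
python3 - <<'E'
from h import *
s=env.state(); print(s['ee_pos'],s['gripper_width'],s['force'],s['torque'],s['qpos'])
p=cams.grab_frame('wrist'); save('w3',p)
# demag estimate: housing top and plate from top camera, occluded? 
t=cams.grab_frame('top'); save('t3',t)
a=t['img'][170:275,280:400,::-1]; cv2.imwrite('pics/t3c.png',cv2.resize(a,(686,600),interpolation=cv2.INTER_CUBIC))
E
```

```text
[495.95633172  56.33578255 152.27968674] 11.692850228287554 [ 0.47906866  0.02340395 -5.68193171] [ 0.07491651 -0.01396454 -0.00546726] [ 5.16292499e+00  1.50237246e+01  1.05736812e+02 -4.71888570e-03
  5.92106590e+01  1.23079396e+02]
```

View pics/w3.png

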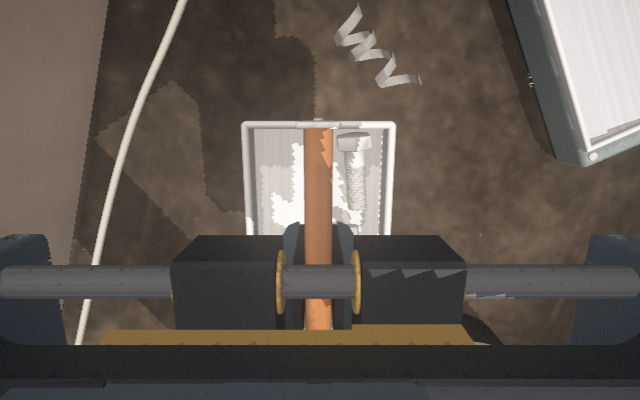

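View pics/t3c.png

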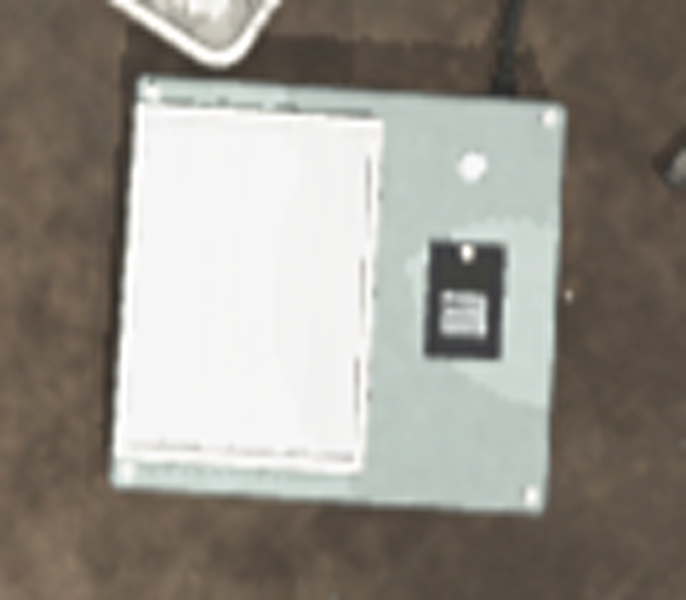

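The tray hangs level with its bolts in it. The crop shows the housing's top corners at (137,76), (567,103), (545,513) and (112,487), and the outer corners of the lip at (136,105), (382,120), (361,472) and (114,458). I'll fit the demagnetiser's pose to these.

```bash
python3 - <<'E'
from h import *
from scipy.optimize import least_squares
t=cams.grab_frame('top')
f=600/105
c2=lambda l:[((a+.5)/(686/120)-.5+280,(b+.5)/f-.5+170) for a,b in l]
H=np.array(c2([(137,76),(567,103),(545,513),(112,487)])); L=np.array(c2([(136,105),(382,120),(361,472),(114,458)]))
Hm=[(91,56,40),(91,-136,40),(-91,-136,40),(-91,56,40)]; Lm=[(77,54,46),(77,-54,46),(-77,-54,46),(-77,54,46)]
def fit(m,o):
    m=np.array(m,float)
    def w(v):
        c,s=np.cos(v[2]),np.sin(v[2]); return np.c_[v[0]+c*m[:,0]-s*m[:,1],v[1]+s*m[:,0]+c*m[:,1],m[:,2]]
    r=least_squares(lambda v:(proj(t,w(v))-o).ravel(),[514,-196,-.04]); return r.x[:2].round(1),np.degrees(r.x[2]).round(2),r.fun.reshape(-1,2).round(2).tolist()
print(fit(Hm,H));print(fit(Lm,L));print(fit(Hm+Lm,np.r_[H,L]))
s=env.state();print(s['time_s'],s['ee_pos'])
E
```

```text
(array([ 514.6, -195.4]), np.float64(-2.55), [[-0.22, -0.28], [0.24, -0.31], [0.58, 0.35], [-0.6, 0.21]])
(array([ 514.4, -194.7]), np.float64(-2.51), [[0.03, 0.01], [-0.09, 0.02], [0.18, 0.07], [-0.12, -0.1]])
(array([ 514.5, -195. ]), np.float64(-2.52), [[-0.36, -0.22], [0.1, -0.27], [0.47, 0.38], [-0.72, 0.28], [0.16, -0.04], [0.04, -0.02], [0.3, 0.03], [-0.0, -0.16]])
6.85 [495.47085507  56.30207649 151.51556846]
```

arm_command(deltas=[[0,[0,-2,0],0.003],[0,[1,-8,0],0.013],[0,[1,-17,0],0.03],[0,[2,-29,0],0.052],[0,[3,-45,0],0.079],[0,[5,-63,0],0.111],[0,[6,-83,0],0.146],[0,[8,-104,0],0.183],[0,[10,-126,0],0.222],[0,[11,-147,0],0.26],[0,[13,-168,0],0.297],[0,[14,-188,0],0.332],[0,[16,-206,0],0.364],[0,[17,-222,0],0.391],[0,[18,-234,0],0.413],[0,[18,-243,0],0.43],[0,[19,-249,0],0.439],[0,[19,-251,0],0.443],[0,[19,-251,0],0.443],[0,[19,-251,0],0.443]])

```text
time_s: 8.85
ee_pos: [514.7, -194.3, 151.9]
ee_rot: [-44.3, 90.0, 133.2]
force: [0.6, 0.5, -5.4]
gripper_width: 11.8
```

```bash
python3 - <<'E'
from h import *
s=env.state(); print(s['ee_pos'],s['gripper_width'],s['force'],s['torque'],s['qpos'][0]-s['qpos'][5])
p=cams.grab_frame('wrist'); save('w4',p)
t=cams.grab_frame('top'); save('t4',t)
a=t['img'][150:280,280:430,::-1]; cv2.imwrite('pics/t4c.png',cv2.resize(a,(692,600),interpolation=cv2.INTER_CUBIC))
E
```

```text
[ 514.70420811 -194.30740921  151.90012091] 11.758653463048603 [ 0.55575981  0.54700643 -5.36615642] [ 0.02545486 -0.00651259 -0.02119501] -92.51858703477427
```

View pics/w4.png

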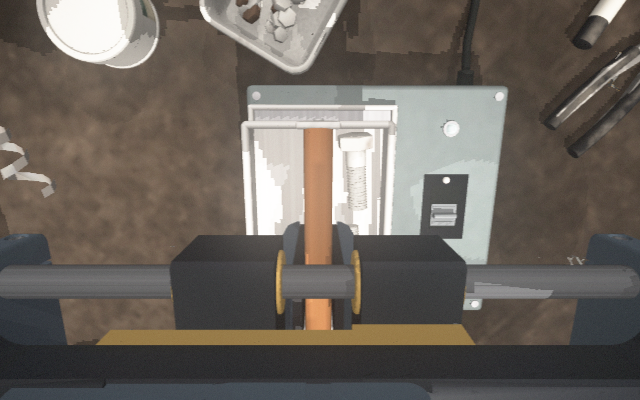

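View pics/t4c.png

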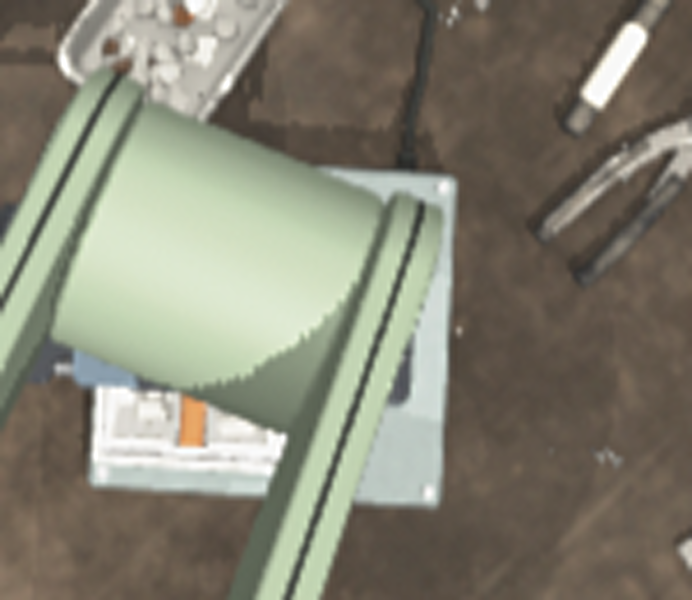

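The tray is over the plate, in line with the lip. The wrist view shows the housing's far corners at (247,87) and (507,87), the far lip corners at (277,106) and (397,106), and the switch at (443,215).

```bash
python3 - <<'E'
from h import *
p=cams.grab_frame('wrist')
a=p['img'][70:250,230:520,::-1]; cv2.imwrite('pics/w4c.png',cv2.resize(a,(800,497),interpolation=cv2.INTER_CUBIC))
c,s=np.cos(np.radians(-2.52)),np.sin(np.radians(-2.52))
P=lambda x,y,z:(514.5+c*x-s*y,-195+s*x+c*y,z)
for n,q in [('hTL',(91,56,40)),('hTR',(91,-136,40)),('hBR',(-91,-136,40)),('lTLo',(77,54,46)),('lTRo',(77,-54,46)),('ridge off',(-6,-95,46.5))]: print(n,proj(p,P(*q)).round(1))
for uv in [(247,87),(507,87)]: print(atz(p,uv,40).round(1))
for uv in [(277,106),(397,106)]: print(atz(p,uv,46).round(1))
print('rim far corners', [atz(p,uv,24+85).round(1) for uv in [(243,123),(395,123)]])
E
```

```text
hTL [[240.9  84.8]]
hTR [[507.4  85.1]]
hBR [[479.7 312.4]]
lTLo [[242.9 104.7]]
lTRo [[394.3 104.9]]
ridge off [[442.2 217.2]]
[ 606.2 -147.3   40. ]
[ 598.1 -334.7   40. ]
[ 591.9 -168.7   46. ]
[ 588.2 -254.3   46. ]
rim far corners [array([ 581.4, -156.2,  109. ]), array([ 577.8, -239.7,  109. ])]
```

View pics/w4c.png

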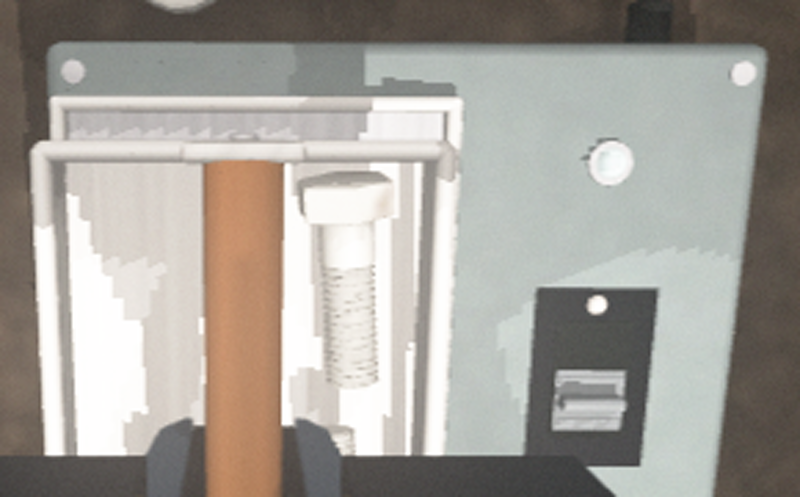

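arm_command(deltas=[[0,[0,-1,-3],0],[0,[0,-2,-8],0],[0,[0,-2.5,-14],0],[0,[0,-2.5,-20],0],[0,[0,-2.5,-25],0],[0,[0,-2.5,-29],0],[0,[0,-2.5,-33],0],[0,[0,-2.5,-36],0],[0,[0,-2.5,-38],0],[0,[0,-2.5,-40],0],[0,[0,-2.5,-41],0],[0,[0,-2.5,-42],0],[0,[0,-2.5,-42],0]])

```text
time_s: 10.3
ee_pos: [514.8, -197.1, 110.0]
ee_rot: [84.9, 90.0, -97.6]
force: [-0.5, -0.1, -6.2]
gripper_width: 11.6
```

```bash
python3 - <<'E'
from h import *
s=env.state(); print(s['time_s'],s['ee_pos'],s['gripper_width'],s['force'],s['torque'])
p=cams.grab_frame('wrist')
a=p['img'][70:250,230:520,::-1]; cv2.imwrite('pics/w5c.png',cv2.resize(a,(800,497),interpolation=cv2.INTER_CUBIC))
E
```

```text
10.3 [ 514.80318231 -197.14648899  109.96946077] 11.615438892830227 [-0.45690797 -0.13764898 -6.20712428] [-0.00687656 -0.01055402 -0.00603886]
```

View pics/w5c.png

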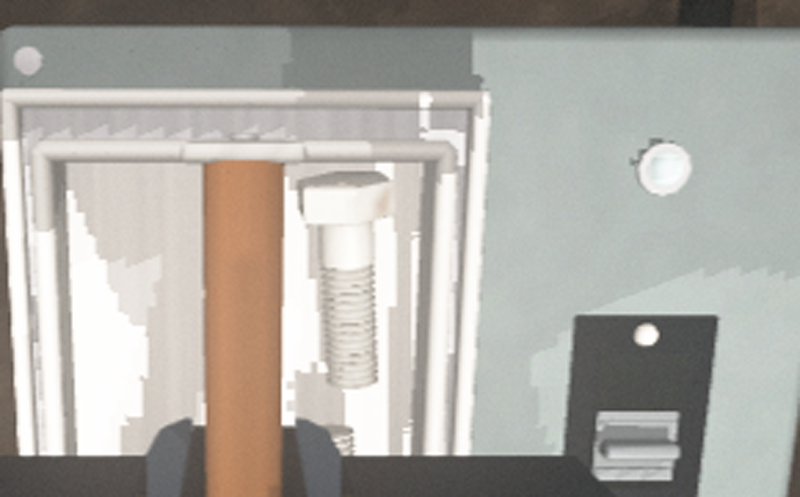

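The tray now sits centred between the lip's sides (246 against 245 in the crop). I'll lower it the last few millimetres.

arm_command(deltas=[[0,[0,0,-1],0],[0,[0,0,-2],0],[0,[0,0,-3],0],[0,[0,0,-3],0],[0,[0,0,-3],0]])

```text
time_s: 10.85
ee_pos: [514.8, -197.2, 106.9]
ee_rot: [21.9, 90.0, -160.6]
force: [-0.0, 0.0, -5.3]
gripper_width: 11.5
```

arm_command(deltas=[[0,[0,0,-0.5],0],[0,[0,0,-1],0],[0,[0,0,-1],0]])

```text
time_s: 11.15
ee_pos: [514.9, -197.3, 106.8]
ee_rot: [143.0, 90.0, -39.6]
force: [-2.5, -0.3, 3.4]
gripper_width: 11.5
```

Contact made. Now I'll open the fingers.

arm_command(deltas=[[0.3,[0,0,0],0],[0.6,[0,0,0],0],[1,[0,0,0],0],[1,[0,0,0],0],[1,[0,0,0],0],[1,[0,0,0],0],[1,[0,0,0],0],[1,[0,0,0],0],[1,[0,0,0],0],[1,[0,0,0],0]])

```text
time_s: 12.15
ee_pos: [514.8, -197.2, 106.0]
ee_rot: [76.5, 90.0, -106.1]
force: [0.1, -0.6, -0.1]
gripper_width: 88.6
```

```bash
python3 - <<'E'
from h import *
s=env.state(); print(s['time_s'],s['ee_pos'],s['gripper_width'],s['force'],s['torque'])
p=cams.grab_frame('wrist');save('w6',p)
E
```

```text
12.15 [ 514.80956657 -197.15381971  105.97239122] 88.55249877284959 [ 0.07337924 -0.63693768 -0.0549708 ] [0.01897972 0.06522754 0.01398197]
```

View pics/w6.png

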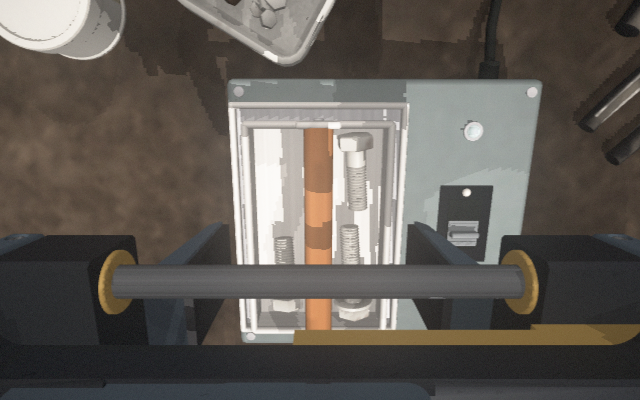

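The tray lies in the lip with all three bolts, and the fingers are clear of the bar. The switch ridge shows at (463,232). Next I'll go straight up, then over to the robot's side of the switch with the fingers shut and turned 90°.

arm_command(deltas=[[1,[0,0,15],0],[1,[0,0,40],0],[1,[0,0,70],0],[1,[0,0,95],0],[1,[0,0,110],0.1],[0,[-5,-10,110],0.25],[0,[-10,-20,110],0.4],[0,[-14,-30,110],0.55],[0,[-18,-40,110],0.7],[0,[-22,-50,110],0.85],[0,[-26,-60,110],1.0],[0,[-30,-70,110],1.15],[0,[-35,-80,110],1.3],[0,[-41,-92.5,110],1.45],[0,[-41,-92.5,110],1.571],[0,[-41,-92.5,110],1.571],[0,[-41,-92.5,110],1.571],[0,[-41,-92.5,110],1.571],[0,[-41,-92.5,110],1.571]])

```text
time_s: 14.1
ee_pos: [473.9, -289.4, 216.0]
ee_rot: [103.4, 90.0, 10.9]
force: [-0.4, 0.6, -0.2]
gripper_width: 0.4
```

```bash
python3 - <<'E'
from h import *
s=env.state(); print(s['time_s'],s['ee_pos'],s['gripper_width'],s['force'],s['qpos'][0]-s['qpos'][5])
p=cams.grab_frame('wrist');save('w7',p)
t=cams.grab_frame('top');save('t7',t)
c,s=np.cos(np.radians(-2.52)),np.sin(np.radians(-2.52))
P=lambda x,y,z:(514.5+c*x-s*y,-196.5+s*x+c*y,z)
print('ridge',proj(p,P(-6,-95,46.5)),proj(t,P(-6,-95,46.5)),P(-6,-95,46.5))
for r in cams.silhouettes(p,'switch_ridge')[:2]: print(r['conf'],r['centre'],atz(p,r['centre'],44))
E
```

```text
14.1 [ 473.91744184 -289.43666639  215.98642661] 0.4280512508885717 [-0.36905308  0.55961227 -0.20515437] -2.5562271120784636
ridge [[349.99470132 192.07495709]] [[361.6234406  224.57841344]] (np.float64(504.32883115173405), np.float64(-291.1443200845147), 46.5)
0.71 [349.0, 192.1] [ 503.59627742 -291.64966639   44.        ]
```

View pics/w7.png

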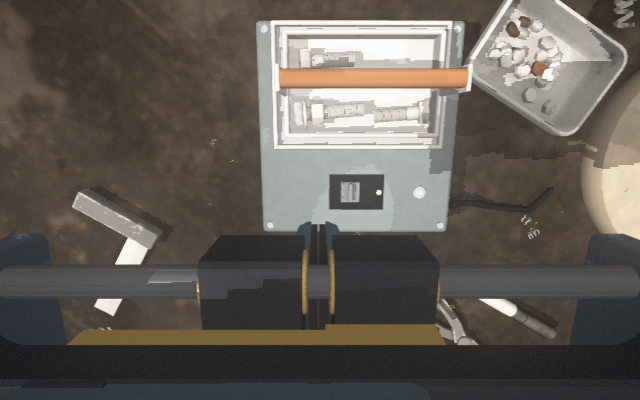

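View pics/t7.png

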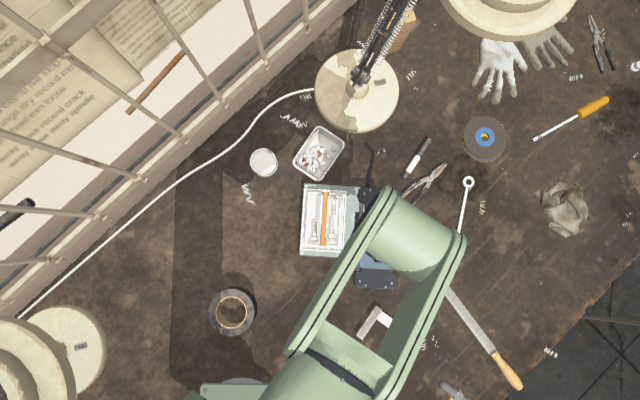

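arm_command(deltas=[[0,[0,0,-40],0],[0,[0,0,-80],0],[0,[0,0,-115],0],[0,[0,0,-140],0],[0,[0,0,-152],0],[0,[0,0,-158],0],[0,[0,0,-161],0],[0,[0,0,-162.5],0],[0,[0,0,-162.5],0],[0,[0,0,-162.5],0]])

```text
time_s: 15.25
ee_pos: [474.3, -290.0, 54.3]
ee_rot: [61.4, 89.9, -31.1]
force: [-0.9, -0.2, -0.1]
gripper_width: 0.5
```

```bash
python3 - <<'E'
from h import *
s=env.state(); print(s['time_s'],s['ee_pos'],s['gripper_width'],s['force'])
p=cams.grab_frame('wrist');save('w8',p)
E
```

```text
15.25 [ 474.28599965 -289.96823648   54.33569852] 0.5370599913428917 [-0.87786187 -0.1588163  -0.13341765]
```

View pics/w8.png

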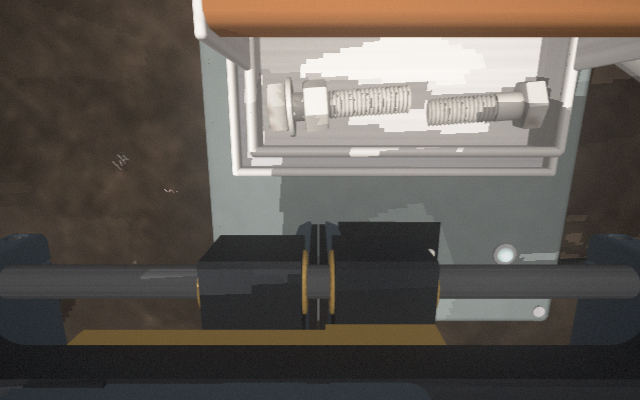

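arm_command(deltas=[[0,[3,0,0],0],[0,[6,0,0],0],[0,[9,0,0],0],[0,[12,-0.5,0],0],[0,[14,-0.5,0],0],[0,[14,-0.5,0],0]])

```text
time_s: 15.9
ee_pos: [488.2, -290.2, 53.4]
ee_rot: [77.4, 90.0, -15.1]
force: [-1.0, 0.1, -0.6]
gripper_width: 0.5
```

arm_command(deltas=[[0,[1.5,0,0],0],[0,[3,0,0],0],[0,[4,0,0],0],[0,[4,0,0],0]])

```text
time_s: 16.3
ee_pos: [492.0, -290.2, 53.5]
ee_rot: [78.5, 90.0, -14.0]
force: [0.1, -0.5, -1.1]
gripper_width: 0.3
```

arm_command(deltas=[[0,[1.5,0,0],0],[0,[3,0,0],0],[0,[4,0,0],0],[0,[4,0,0],0]])

```text
time_s: 16.7
ee_pos: [494.9, -290.1, 53.3]
ee_rot: [-97.8, 89.9, 169.7]
force: [-3.8, -1.3, 1.2]
gripper_width: 0.2
```

arm_command(deltas=[[0,[1.5,0,0],0],[0,[3,0,0],0],[0,[4,0,0],0],[0,[4,0,0],0]])

```text
time_s: 17.1
ee_pos: [501.1, -290.3, 53.7]
ee_rot: [81.3, 89.9, -11.3]
force: [0.4, -0.6, -0.0]
gripper_width: 0.6
```

arm_command(deltas=[[0,[1.5,0,0],0],[0,[3,0,0],0],[0,[4,0,0],0],[0,[4,0,0],0]])

```text
time_s: 17.5
ee_pos: [504.1, -290.1, 53.5]
ee_rot: [82.5, 90.0, -10.0]
force: [0.1, -0.8, 0.5]
gripper_width: 0.1
```

arm_command(deltas=[[0,[1,0,0],0],[0,[2,0,0],0],[0,[2,0,0],0]])

```text
time_s: 17.8
ee_pos: [505.7, -290.2, 53.4]
ee_rot: [-100.8, 90.0, 166.6]
force: [-0.4, -0.6, 0.6]
gripper_width: 0.4
```

arm_command(deltas=[[0,[1,0,0],0],[0,[2,0,0],0],[0,[2,0,0],0]])

```text
time_s: 18.1
ee_pos: [506.1, -290.1, 53.3]
ee_rot: [-96.8, 89.8, 170.7]
force: [-4.3, -1.2, 2.5]
gripper_width: 0.6
```

arm_command(deltas=[[0,[0.5,0,0],0],[0,[1,0,0],0],[0,[1,0,0],0]])

```text
time_s: 18.4
ee_pos: [506.2, -290.1, 53.2]
ee_rot: [-95.9, 89.7, 171.6]
force: [-7.3, -1.7, 3.1]
gripper_width: 0.3
```

It's up against the firm stop, about 12 mm past first contact. I'll back off, rise, and look.

arm_command(deltas=[[0,[-5,0,0],0],[0,[-12,0,0],0],[0,[-18,0,0],0],[0,[-20,0,10],0],[0,[-22,0,40],0],[0,[-25,0,75],0],[0,[-30,0,110],0],[0,[-35,0,145],0],[0,[-35,0,163],0],[0,[-35,0,163],0],[0,[-35,0,163],0],[0,[-35,0,163],0]])

```text
time_s: 19.6
ee_pos: [473.1, -289.6, 215.0]
ee_rot: [-122.7, 89.8, 144.8]
force: [0.3, -0.2, 0.6]
gripper_width: 0.4
```

```bash
python3 - <<'E'
from h import *
st=env.state(); print(st['time_s'],st['ee_pos'],st['force'])
p=cams.grab_frame('wrist');save('w9',p)
a=p['img'][0:240,240:480,::-1]; cv2.imwrite('pics/w9c.png',cv2.resize(a,(600,600),interpolation=cv2.INTER_CUBIC))
c,s=np.cos(np.radians(-2.52)),np.sin(np.radians(-2.52))
P=lambda x,y,z:(514.5+c*x-s*y,-196.5+s*x+c*y,z)
print('off,on',proj(p,P(-6,-95,46.5)),proj(p,P(6,-95,46.5)))
for r in cams.silhouettes(p,'switch_ridge')[:2]: print(r['conf'],r['centre'],atz(p,r['centre'],44))
R=[(61,38),(61,-38),(-61,-38),(-61,38)]
E
```

```text
19.6 [ 473.14267509 -289.63487993  215.01884322] [ 0.339179   -0.17453745  0.64729697]
off,on [[351.34964747 192.31050787]] [[364.19436154 192.32636249]]
0.79 [361.3, 192.3] [ 513.89770422 -292.0545876    44.        ]
```

View pics/w9c.png

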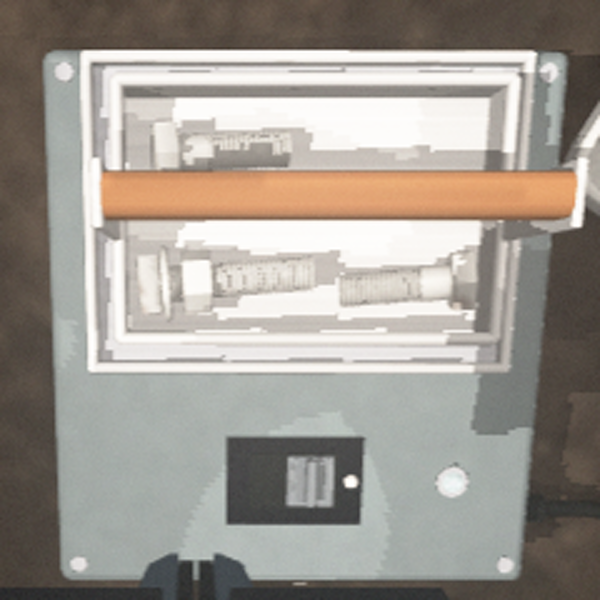

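The switch block now sits next to the raised dot (crop (310,482), dot (350,482)). The network's centre moved only 10.3 mm where I expect 12, so I'll measure the shift directly between the two pictures.

```bash
python3 - <<'E'
from h import *
a=cv2.imread('pics/w7.png');b=cv2.imread('pics/w9.png')
up=lambda i:cv2.resize(i[165:220,320:400],None,fx=6,fy=6,interpolation=cv2.INTER_CUBIC)
v=np.vstack([up(a),up(b)]); cv2.imwrite('pics/cmp.png',v)
def sub(im,t,win):
    x0,y0,x1,y1=win; r=cv2.matchTemplate(im[y0:y1,x0:x1],t,cv2.TM_CCOEFF_NORMED); _,m,_,l=cv2.minMaxLoc(r); x,y=l
    d=0
    if 0<x<r.shape[1]-1: d=(r[y,x-1]-r[y,x+1])/(2*(r[y,x-1]-2*r[y,x]+r[y,x+1]))
    return x+x0+d,y+y0,m
print('slider',sub(b,a[180:204,338:362],(325,165,400,220)))
print('dot',sub(b,a[187:198,373:384],(360,180,400,205)))
print('panelL',sub(b,a[172:212,324:334],(315,165,345,220)))
E
```

```text
slider (np.float32(352.00668), 180, 0.9657993316650391)
dot (np.float32(374.45105), 187, 0.932709813117981)
panelL (np.float32(325.28906), 172, 0.9813809990882874)
```

View pics/cmp.png

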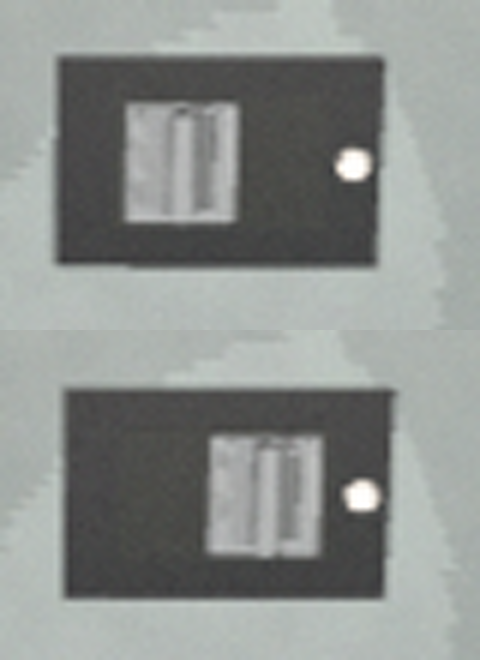

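Relative to the console, the slider moved 12.6 px, about 11.8 mm, so it is at its stop. The tray lies inside the lip with all three bolts in it. Handing in.

```bash
python3 - <<'E'
from h import *
print(env.job_done(), env.state()['time_s'])
E
```

```text
the job is handed in; nothing more can be done
the job is handed in; nothing more can be done
```

I lifted the tray by its bar and carried it level to the demagnetiser. I lowered it until it just touched the plate, let go, and pushed the switch across with the shut fingers. I handed the job in at about 20 s of the 51 s allowed; no verdict was reported.

- **Tray:** In the last pictures it lies inside the lip, with a gap on every side and all three bolts in it. That was judged by eye; I did not compute its final offset from the plate's centre or its tilt. When lowered, it was centred sideways between the lip edges to within about 1 mm.
- **Switch:** It met a firm stop, reading about 7 N. Comparing pictures from before and after gives 11.8 mm of travel. The network's centre points gave only about 10.3 mm, which is below the 10.5 mm needed. I trusted the picture comparison, because it corrects for how far the camera had moved and it agrees with the stop.
- **Plate position:** The top and wrist cameras disagreed by about 3 mm sideways, so I shifted the tray about 2.5 mm towards the wrist camera's value before setting it down.
- **Other things on the bench:** The arm kept clear of the tin, pliers and marker, but I did not measure their positions again at the end.

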